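Reassemble the vegetable press and lock its plunger at the ring mark

ROBOT

A 6-joint arm with a two-finger parallel gripper is mounted at the origin on a cart in front of the work surface, level with it; the furniture and walls round the work are solid. World frame = base frame: x ahead of the robot, y to its left, z up, the work surface at z = 0. Lengths are in mm, angles in rad, forces in N, time in s.
With the tool pointing down it reaches from about 350 to 725 mm from the base axis. Payload 4.3 kg.
Tool frame: the origin (TCP) lies midway between the tips of the shut fingers; the grasp point (between the pads) lies 19 mm behind it; z points along the fingers, y is the line along which they close (so a half turn about z gives the same grasp; the last joint's range is limited). The gripper opens to 85 mm and grips with 20 to 120 N. Pads are 22 mm wide; open, the fingers measure 114 mm over their backs; the gripper's body (76 mm by 85 mm) begins 54 mm behind the grasp point. The pads swing forward as they close: fully open they stand 13 mm farther back than shut.
Start: joints at [1.198, 0.377, 0.081, 1.274, 0, 1.46], TCP at [149.382, 555.294, 231.329] pointing down, gripper open.
Joint ranges: [-2.72, 2.72], [-0.84, 1.66], [-1.02, 1.22], [-1.77, 2.12], [-1.37, 1.28], [-3.14, 3.14]. Speed limits (rad/s): [2.57, 2.57, 3.14, 3.14, 3.14, 3.14].

INTERFACE

Orientations are given as a unit quaternion [w, x, y, z].
In Python, from cell import manip gives the robot as it stands.
- The arm moves only by the tool jog_arm, never from a script. Its argument "plan" is a list of rows, each a list of 3 entries, a list of its own where there are three numbers: the shift along the tool's x, y, z in m, then the turn, a rotation vector about the tool's x, y, z in rad, then the closure, from 0 (fully open) to 1 (shut). In form: [[[tx, ty, tz], [ax, ay, az], jaw], ...]. A call has 1 to 20 rows; each row is the pose to reach, as a shift and turn from the pose commanded when the call began, along the tool's axes at that moment; what a row does not reach only later rows make up. A row lasts 1/12 s, in which the tool goes at most 41.7 mm and 7.16 degrees, less where a joint would pass 70% of its speed; a pose out of reach is approached as far as the arm can. A call with a gripper value outside its range is refused whole. The fingers move at their own pace and stop on an object; "newtons" is the grip in N (left out, the last holds). Time passes only in rows, so rows that repeat a pose let the fingers close. It gives the time, the measured TCP pose, the force, the opening and the grip force at its end, in the units of the state.
- manip.observe(): the state, without advancing time (a new reading comes with each control period).
- manip.camera(name): name is "scene" or "top"; returns the picture (420x560x3 uint8, blue, green, red); there is no depth.
- manip.calibration(name): a dict with "vfov" (degrees; the focal length in pixels is half the picture's height over the tangent of half this angle, whatever the lens; pixels are square), "cx", "cy" (the principal point, pixels), "k1" (the pictures are not rectified: a ray, as slopes to the right and down, at radius r is drawn at 1 + k1 r^2 times it, then the intrinsics apply), "T" (4x4, takes a point from camera to world coordinates). Camera axes: x right, y down, z forward; pixel columns grow to the right and rows downward; lengths in mm; the calibration is good to about 2 mm. A picture is of the moment at which its call begins. calibration takes no time and is no camera call.
- manip.hand_in(): hands the job in; it is judged then, once.
The state is a dict: "time_s": time; "joints": joint angles; "joint_velocities": joint speeds; "tau": joint torques, N m; "ee_pos": TCP position; "tool_rot": TCP orientation; "ft_force": force on the tool from outside, world axes, zero at the start; "torque": the same for the moment, N m; "gripper_width": finger opening in mm; "grasp_force": force on a finger pad.
Only numpy, scipy, OpenCV 4.12 (cv2) and the standard library are available. Lean on these libraries where they do the work, as an engineer would, in place of code of your own. Each camera call takes 0.05 s, during which the arm holds its last target. There are 200 camera calls.

TASK

Put the washed vegetable press back together: lower the white pressure plate by its green knob flat into the clear box and let go of it, set the green lid squarely down on the box, then press its black plunger knob down until the red ring on the stem is level with the top of the white guide tube. Keep gripping the knob at that mark and, with the same hand, turn the wrist clockwise so that a finger sweeps the upright tab of the orange cam lever all the way to its stop; finish there, still holding the plunger at its mark. Lower the parts rather than dropping them, and leave the other things on the worktop where they stand.

Things in the scene. Friction and masses are not known exactly. Their poses are not given: they have to be found in the camera images.
- press_box: Clear square box with green rim bead, fixed on the worktop by suction feet; outside 124 x 124 mm, 66 mm high, walls 4 mm (inside 116 x 116 mm; open fingers only a little in there). Origin: centre of its underside; x, y along its sides, z up. Inner floor at z = 8 mm, rim at z = 66 mm.
- plate_knob (a point): On the axis of the green knob of the loose white pressure plate, 22 mm above the plate's underside (so at 30 mm in the box's frame when the plate lies on its floor). Plate 110 x 110 x 7 mm, 120 g, 3 mm play all round in the box. Knob: on the plate's centre, round, 26 to 30 mm wide, from 7 to 30 mm above the underside. x, y along the plate's sides (any side may face any way), z up.
- lid_deck (a point): Top centre of the loose green lid's deck, 126 x 126 x 6 mm; its skirt (110 x 110 mm, 8 mm deep) enters the box with 3 mm play. 14 mm above the skirt's lower edge; 72 mm above the box's underside when seated. x, y along the lid's sides (any may face any way), z up. Central: boss (58 mm wide), lever ring, white guide tube (top 14 mm above here), plunger. 0.4 kg (carry it by the knob).
- knob (a point): Centre of the round black plunger knob, 32 mm wide, 30 mm high, on the lid's centre line: 53 mm above lid_deck with the plunger up, 37 mm with it at the mark. Grip it from above across any diameter. It spins about the vertical with slight friction (0.03 N m): the lid hanging from it follows the hand's turn, but stays put once it sits in the box. This frame spins with the knob.
- tab (a point): Mid-point of the upright thumb tab of the orange cam lever, 31 mm from the plunger's axis, 26 mm above lid_deck; x points outward. The tab is a radial blade, 20 to 42 mm from the axis, 5 mm thick, top 38 mm above lid_deck; its ring and arm lie lower (up to 12 mm above lid_deck). Fingers on the knob reach down beside it at the mark: grip where a clockwise turn will bring a finger against it.
- plunger (a joint): How far the plunger is pressed down, m: 0 = up, 0.016 = red ring level with the top of the guide tube (the mark), 0.020 = bottom stop. A spring pushes it up with 3 N at 0 and 5.5 N at the mark. It can be pressed only with the lid on the box (on the worktop its foot is 2 mm above the surface).
- lever (a joint): Angle of the cam lever, rad, growing clockwise seen from above: 0 = open, 1.05 = closed at its stop; starts at 0 to 0.15 and stays where it is left (friction 0.06 N m). From about 0.7 on its cam presses a brake shoe on the stem: a little stiffer, clamped when closed. At value v the tab stands at angle -2.4 - v (counter-clockwise from x, seen from above) in lid_deck's frame.
- salt_shaker: Loose bystander: glass salt shaker, 42 mm wide, 80 mm high; origin at its underside.
- pepper_mill: Loose bystander: turned wooden pepper mill, 46 mm wide, 127 mm high; origin at its underside.
- wood_bowl: Loose bystander: shallow wooden bowl, 111 mm wide, 32 mm high; origin at its underside.
- small_cup: Loose bystander: small pale cup, 64 mm wide, 36 mm high; origin at its underside.
- jar_low: Loose bystander: low glass jar with black lid, 95 mm wide, 60 mm high; origin at its underside.
- teaspoon_b: Loose bystander: steel teaspoon, 132 mm long, lying flat; origin at its underside.
Things that resemble listed ones, but are neither listed nor needed, are in the scene too. There is more than one size of the part that bears plate_knob; the job needs the largest.

How it is judged:
By the outcome, as a careful person would: the job done as asked, in the order asked, and still so for the second after the job is handed in, while the arm keeps its last pose, push and grip.
It also fails if it takes over 67 s, if anything falls off the work surface, if the arm or the gripper's body presses on something with over 40 N, if the wrist force passes 120 N, or if a joint passes its speed limit or range.

## Working session

There is one attempt and no reset: what is moved stays moved. The work goes in short steps, Python scripts to look and compute and a tool call to move; the robot and the scene stay as the last step left them, time stands still between calls to the robot, and variables do not carry over. Pictures are saved under pics/ and viewed, at most 10 in all, crops included, and the job is handed in when it is done.

Besides the shell and the picture viewer there is one more tool, called after "Call:" as a command line: name --argument value ..., lists and objects as JSON in quotes. jog_arm: Moves the arm, as the interface text tells. Its arguments: {"type":"object","properties":{"plan":{"type":"array"},"newtons":{"type":"number"}},"required":["plan"]}

```bash
mkdir -p pics; ls; cat > h.py <<'E'
import numpy as np, cv2
from cell import manip
from scipy.spatial.transform import Rotation as R
def K(name):
    c=manip.calibration(name); return c, 210/np.tan(np.radians(c['vfov'])/2)
def ray(name,u,v):
    c,f=K(name); d=np.array([(u-c['cx'])/f,(v-c['cy'])/f]); rd=np.hypot(*d); r=rd
    for _ in range(30): r=rd/(1+c['k1']*r*r)
    d=d*(r/rd if rd else 1); T=np.array(c['T']); return T[:3,3], T[:3,:3]@np.array([d[0],d[1],1])
def onz(name,u,v,z):
    o,d=ray(name,u,v); return o+d*(z-o[2])/d[2]
def proj(name,p):
    c,f=K(name); T=np.array(c['T']); q=T[:3,:3].T@(np.array(p,float)-T[:3,3]); s=q[:2]/q[2]; s=s*(1+c['k1']*(s@s)); return s*f+[c['cx'],c['cy']]
def tri(a,b):
    (o1,d1),(o2,d2)=ray('scene',*a),ray('top',*b); d1=d1/np.linalg.norm(d1);d2=d2/np.linalg.norm(d2)
    t=np.linalg.lstsq(np.c_[d1,-d2],o2-o1,rcond=None)[0]; p,q=o1+d1*t[0],o2+d2*t[1]; return (p+q)/2,np.linalg.norm(p-q)
E
python3 - <<'E'
from h import *
for n in('scene','top'):
    im=manip.camera(n); cv2.imwrite(f'pics/{n}0.png',im); print(n,manip.calibration(n))
print(manip.observe())
E
```

```text
pics
scene {'vfov': 46.33315142460758, 'cx': 283.64740699017375, 'cy': 204.90105031663978, 'k1': -0.09843546266439336, 'T': array([[ 4.65194596e-01, -5.64088389e-01,  6.82201053e-01,
        -6.72324531e+02],
       [-8.85203922e-01, -2.93974968e-01,  3.60545053e-01,
        -5.39026649e+02],
       [-2.82924560e-03, -7.71610658e-01, -6.36088821e-01,
         1.18073943e+03],
       [ 0.00000000e+00,  0.00000000e+00,  0.00000000e+00,
         1.00000000e+00]])}
top {'vfov': 53.89268480552973, 'cx': 272.86498170467013, 'cy': 210.399288751655, 'k1': -0.10377006722423301, 'T': array([[-3.02785672e-01, -9.19870452e-01,  2.49317446e-01,
         1.65643037e+02],
       [-9.53058218e-01,  2.92497791e-01, -7.82628651e-02,
         2.03966821e+02],
       [-9.33105189e-04, -2.61310915e-01, -9.65254233e-01,
         1.41397702e+03],
       [ 0.00000000e+00,  0.00000000e+00,  0.00000000e+00,
         1.00000000e+00]])}
{'time_s': 0.1, 'joints': array([ 1.19771065e+00,  3.78018703e-01,  7.97602690e-02,  1.27441395e+00,
       -7.76656606e-06,  1.46051335e+00]), 'joint_velocities': array([-0.00022249, -0.00098226,  0.0027082 , -0.00036148, -0.0013036 ,
        0.00155435]), 'tau': array([ 3.53452797e-04, -4.64695930e+01,  2.70581371e+01,  1.20319836e-02,
       -7.51533594e-05,  3.10649469e-06]), 'ee_pos': array([149.14654578, 554.70271501, 230.4382339 ]), 'tool_rot': array([-2.20735415e-04,  1.31023477e-01,  9.91378822e-01, -9.11693850e-04]), 'ft_force': array([0.29907512, 0.5012556 , 0.27312406]), 'torque': array([-0.04285451,  0.01115929, -0.01567775]), 'grasp_force': 0.0, 'gripper_width': 85.01230341741119}
```

View pics/scene0.png

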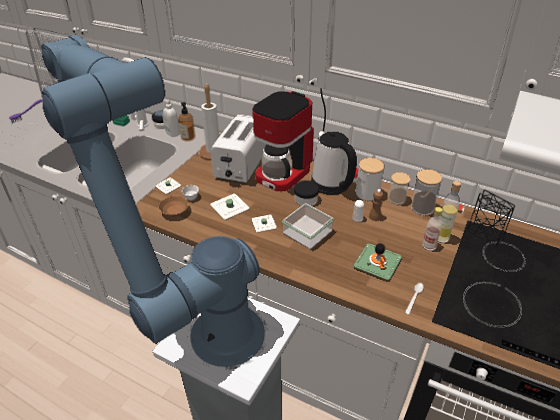

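View pics/top0.png

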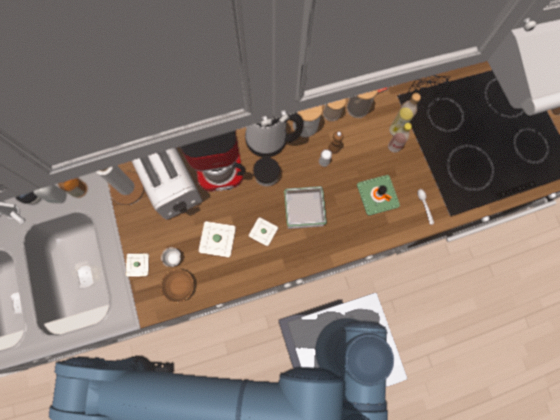

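Scene view: the plates are at (168,185), (230,206) and (264,223), the box at (308,226), and the lid with its black knob at (379,258). In the top view the plates are at (137,265), (217,239) and (263,231), the box at (305,207), and the lid at (379,195). These three plates could be confused with each other. The one at top (217,239) looks largest, so I'll measure it and check it in a crop.

```bash
cat > seg.py <<'E'
from h import *
def quad(mask):
    cs,_=cv2.findContours(mask,cv2.RETR_EXTERNAL,cv2.CHAIN_APPROX_NONE)
    return sorted(cs,key=cv2.contourArea,reverse=True)
def comps(mask,a=6):
    n,l,s,c=cv2.connectedComponentsWithStats(mask.astype(np.uint8)); return [(s[i,4],c[i].round(1)) for i in range(1,n) if s[i,4]>=a]
E
python3 - <<'E'
from seg import *
rois={'scene':(150,170,260,120),'top':(120,170,290,110)}
out=[]
for n,(x,y,w,h) in rois.items():
    im=cv2.imread(f'pics/{n}0.png'); c=im[y:y+h,x:x+w]; hsv=cv2.cvtColor(c,cv2.COLOR_BGR2HSV)
    out.append(cv2.resize(c,(780,int(h*780/w)),interpolation=cv2.INTER_CUBIC)[:300])
    W=(hsv[...,1]<60)&(hsv[...,2]>185); G=(hsv[...,0]>35)&(hsv[...,0]<90)&(hsv[...,1]>60); B=(hsv[...,2]<45); O=(hsv[...,0]<14)&(hsv[...,1]>200)&(hsv[...,2]>170)
    for nm,m in zip('WGBO',(W,G,B,O)):
        print(n,nm,[(a,tuple(p+[x,y])) for a,p in comps(m)])
    for ct in quad(W.astype(np.uint8))[:4]:
        if cv2.contourArea(ct)<80: continue
        P=cv2.minAreaRect(ct+np.array([x,y])); bp=cv2.boxPoints(P)
        q=np.array([onz(n,*p,5)[:2] for p in (ct[:,0]+[x,y])],np.float32); r=cv2.minAreaRect(q); print('  plate',n,np.round(P[0]),np.round(r[0]),np.round(r[1]),round(r[2],1))
    ct=quad(G.astype(np.uint8))[0][:,0]+[x,y]; q=np.array([onz(n,*p,20)[:2] for p in ct],np.float32); print(' lid',cv2.minAreaRect(q))
cv2.imwrite('pics/crop1.png',np.vstack(out))
E
```

```text
scene W [(np.int32(11), (np.float64(151.3), np.float64(170.9))), (np.int32(13), (np.float64(264.8), np.float64(175.0))), (np.int32(7), (np.float64(290.4), np.float64(171.9))), (np.int32(216), (np.float64(167.1), np.float64(185.4))), (np.int32(7), (np.float64(272.7), np.float64(179.1))), (np.int32(66), (np.float64(192.3), np.float64(191.2))), (np.int32(7), (np.float64(378.3), np.float64(190.0))), (np.int32(499), (np.float64(229.2), np.float64(206.2))), (np.int32(49), (np.float64(358.8), np.float64(203.1))), (np.int32(275), (np.float64(263.4), np.float64(223.0))), (np.int32(352), (np.float64(307.4), np.float64(225.4))), (np.int32(114), (np.float64(299.3), np.float64(237.3))), (np.int32(7), (np.float64(285.6), np.float64(231.3))), (np.int32(31), (np.float64(171.0), np.float64(258.2))), (np.int32(22), (np.float64(186.5), np.float64(257.0))), (np.int32(26), (np.float64(373.0), np.float64(261.4)))]
scene G [(np.int32(10), (np.float64(167.3), np.float64(183.6))), (np.int32(14), (np.float64(229.9), np.float64(204.0))), (np.int32(14), (np.float64(263.8), np.float64(220.9)))]
scene B [(np.int3
[... 1548 characters left out ...]
float64(241.4), np.float64(171.8))), (np.int32(16), (np.float64(380.7), np.float64(191.0)))]
top O [(np.int32(21), (np.float64(202.9), np.float64(181.2))), (np.int32(10), (np.float64(234.5), np.float64(180.5))), (np.int32(6), (np.float64(208.8), np.float64(185.2))), (np.int32(11), (np.float64(374.9), np.float64(191.8))), (np.int32(14), (np.float64(384.2), np.float64(196.8)))]
  plate top [364. 265.] [ 249. -154.] [313.  97.] 71.9
  plate top [164. 180.] [761. 432.] [166. 151.] 11.3
  plate top [217. 239.] [492. 307.] [113. 114.] 63.5
  plate top [303. 208.] [505. -16.] [117. 106.] 76.2
 lid ((468.6885681152344, -282.38433837890625), (123.47056579589844, 123.85356140136719), 87.8748779296875)
```

View pics/crop1.png

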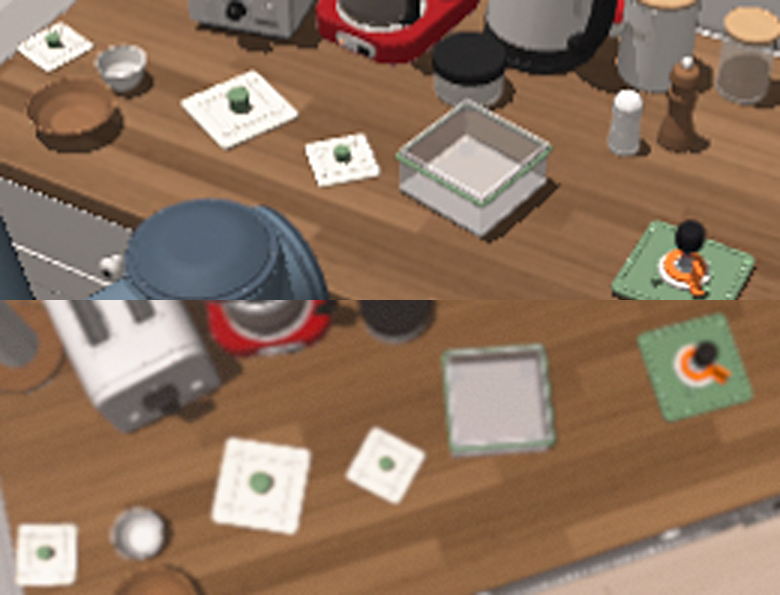

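The choice is the plate at scene (230,206) / top (217,239): about 110 mm wide, against about 77 mm for the other two. The lid's knob is at scene (379,249) / top (381,192), with the tab pointing lower right in the top view. Next come precise two-view measurements.

```bash
cat > meas.py <<'E'
from seg import *
def hs(n,im): return cv2.cvtColor(im,cv2.COLOR_BGR2HSV).astype(int)
def win(shape,x0,y0,x1,y1):
    m=np.zeros(shape[:2],bool); m[y0:y1,x0:x1]=1; return m
def cen(m): v,u=np.nonzero(m); return np.array([u.mean(),v.mean()])
def rect(n,m,z):
    v,u=np.nonzero(m); P=np.array([onz(n,a,b,z)[:2] for a,b in zip(u,v)],np.float32)
    return cv2.minAreaRect(P),P
E
python3 - <<'E'
from meas import *
I={n:cv2.imread(f'pics/{n}0.png') for n in('scene','top')}; H={n:hs(n,I[n]) for n in I}
gr=lambda h,s:(h[...,0]>38)&(h[...,0]<90)&(h[...,1]>s)
# plate knob
W={'scene':(215,192,245,218),'top':(205,228,230,250)}
c={n:cen(gr(H[n],50)&win(I[n].shape,*W[n])) for n in W}; print('pknob',c,tri(c['scene'],c['top']))
# plate corners (white or green in window)
for n,w in {'scene':(208,190,252,220),'top':(195,218,240,262)}.items():
    m=((H[n][...,1]<75)&(H[n][...,2]>150)|gr(H[n],50))&win(I[n].shape,*w)
    r,_=rect(n,m,7); print('plate',n,[np.round(x,1) for x in r])
# box rim
for n,w in {'scene':(278,198,338,252),'top':(278,180,335,235)}.items():
    for s in (30,):
        m=gr(H[n],s)&(H[n][...,2]>60)&win(I[n].shape,*w)
        for z in (60,66,72): r,P=rect(n,m,z); print('box',n,m.sum(),z,[np.round(x,1) for x in r])
        bp=cv2.boxPoints(r); 
        rr=cv2.minAreaRect(np.argwhere(m)[:,::-1].astype(np.float32)); 
# lid deck
for n,w in {'scene':(350,238,408,285),'top':(352,170,405,220)}.items():
    m=gr(H[n],40)&win(I[n].shape,*w)
    for z in (10,16,22): r,P=rect(n,m,z); print('lid',n,m.sum(),z,[np.round(x,1) for x in r])
# black knob
W={'scene':(368,236,392,262),'top':(370,182,392,204)}
c={n:cen((H[n][...,2]<75)&(H[n][...,1]<140)&win(I[n].shape,*W[n])) for n in W}; print('knob',c,tri(c['scene'],c['top']))
for n,w in {'scene':(350,238,408,285),'top':(352,170,405,220)}.items():
    m=(H[n][...,0]<15)&(H[n][...,1]>170)&(H[n][...,2]>110)&win(I[n].shape,*w); print('orange',n,[(a,p) for a,p in comps(m,2)])
sc=[I['scene'][235:290,345:415],I['top'][168:223,345:415],I['scene'][197:252,275:345],I['top'][180:235,270:340]]
sc=[cv2.resize(s,(399,300),interpolation=cv2.INTER_CUBIC) for s in sc]
cv2.imwrite('pics/crop2.png',np.vstack([np.hstack(sc[:2]),np.hstack(sc[2:])]))
E
```

```text
pknob {'scene': array([229.31818182, 202.59090909]), 'top': array([216.5, 237.5])} (array([492.05518369, 305.83901145,  19.07958014]), np.float64(1.5873676638577523))
plate scene [array([488.4, 305.2]), array([112.5, 114.3]), np.float64(63.7)]
plate top [array([491. , 306.5]), array([116.6, 115.3]), np.float64(63.7)]
box scene 104 60 [array([456.1, -38.7]), array([ 90.9, 177.6]), np.float64(30.9)]
box scene 104 66 [array([450.1, -41.4]), array([ 90.4, 176.6]), np.float64(30.9)]Traceback (most recent call last):
  File "<stdin>", line 15, in <module>
  File "meas.py", line 7, in rect
    v,u=np.nonzero(m); P=np.array([onz(n,a,b,z)[:2] for a,b in zip(u,v)],np.float32)
                                   ~~~^^^^^^^^^
  File "h.py", line 11, in onz
    o,d=ray(name,u,v); return o+d*(z-o[2])/d[2]
        ~~~^^^^^^^^^^
  File "h.py", line 7, in ray
    c,f=K(name); d=np.array([(u-c['cx'])/f,(v-c['cy'])/f]); rd=np.hypot(*d); r=rd
        ~^^^^^^
  File "h.py", line 5, in K
    c=manip.calibration(name); return c, 210/np.tan(np.radians(c['vfov'])/2)
ValueError: time passes only in moves, steps and waits
```

```bash
python3 - <<'E'
s=open('h.py').read()
s=s.replace("def K(name):\n    c=manip.calibration(name); return c,","import pickle,os\nif not os.path.exists('cal.pkl'): pickle.dump({n:manip.calibration(n) for n in('scene','top')},open('cal.pkl','wb'))\nCAL=pickle.load(open('cal.pkl','rb'))\ndef K(name):\n    c=CAL[name]; return c,")
open('h.py','w').write(s)
E
python3 - <<'E'
from meas import *
I={n:cv2.imread(f'pics/{n}0.png') for n in('scene','top')}; H={n:hs(n,I[n]) for n in I}
gr=lambda h,s:(h[...,0]>38)&(h[...,0]<90)&(h[...,1]>s)
for n,w in {'scene':(278,198,338,252),'top':(278,180,335,235)}.items():
    m=(gr(H[n],18))&(H[n][...,2]>60)&win(I[n].shape,*w); m=m.astype(np.uint8)
    _,l,s,_=cv2.connectedComponentsWithStats(m,connectivity=8); m=l==1+s[1:,4].argmax()
    for z in (60,66,72): r,P=rect(n,m,z); print('box',n,m.sum(),z,[np.round(x,1) for x in r])
for n,w in {'scene':(350,238,408,285),'top':(352,170,405,220)}.items():
    m=gr(H[n],40)&win(I[n].shape,*w)
    for z in (10,16,22): r,P=rect(n,m,z); print('lid',n,m.sum(),z,[np.round(x,1) for x in r])
W={'scene':(368,236,392,262),'top':(370,182,392,204)}
c={n:cen((H[n][...,2]<75)&(H[n][...,1]<140)&win(I[n].shape,*W[n])) for n in W}; print('knob',c,tri(c['scene'],c['top']))
for n,w in {'scene':(350,238,408,285),'top':(352,170,405,220)}.items():
    m=(H[n][...,0]<15)&(H[n][...,1]>170)&(H[n][...,2]>110)&win(I[n].shape,*w); print('orange',n,[(a,p) for a,p in comps(m,2)])
sc=[I['scene'][235:290,345:415],I['top'][168:223,345:415],I['scene'][197:252,275:345],I['top'][180:235,270:340]]
sc=[cv2.resize(s,(399,300),interpolation=cv2.INTER_CUBIC) for s in sc]
cv2.imwrite('pics/crop2.png',np.vstack([np.hstack(sc[:2]),np.hstack(sc[2:])]))
E
```

```text
box scene 119 60 [array([456.2, -38.7]), array([ 91. , 177.6]), np.float64(31.0)]
box scene 119 66 [array([450.1, -41.4]), array([ 90.6, 176.6]), np.float64(31.0)]
box scene 119 72 [array([444.1, -44.1]), array([ 90.1, 175.7]), np.float64(31.0)]
box top 76 60 [array([437.6,   1.4]), array([128.6,  14.5]), np.float64(73.9)]
box top 76 66 [array([436.4,   2.3]), array([128. ,  14.4]), np.float64(73.9)]
box top 76 72 [array([435.2,   3.2]), array([127.5,  14.3]), np.float64(73.9)]
lid scene 797 10 [array([ 469.7, -286. ]), array([126.1, 128.1]), np.float64(87.7)]
lid scene 797 16 [array([ 463.8, -287.3]), array([125.4, 127.5]), np.float64(87.7)]
lid scene 797 22 [array([ 457.9, -288.6]), array([124.8, 126.8]), np.float64(87.7)]
lid top 852 10 [array([ 470.9, -286.1]), array([123.9, 124.1]), np.float64(87.9)]
lid top 852 16 [array([ 469.6, -284. ]), array([123.4, 123.6]), np.float64(87.9)]
lid top 852 22 [array([ 468.3, -281.9]), array([122.8, 123. ]), np.float64(87.9)]
knob {'scene': array([379.54022989, 248.47126437]), 'top': array([381.78846154, 189.84615385])} (array([ 469.67935541, -285.56009162,   66.83449071]), np.float64(0.17885988866351807))
orange scene [(np.int32(88), array([378.6, 260.2]))]
orange top [(np.int32(66), array([381.8, 195.9]))]
```

View pics/crop2.png

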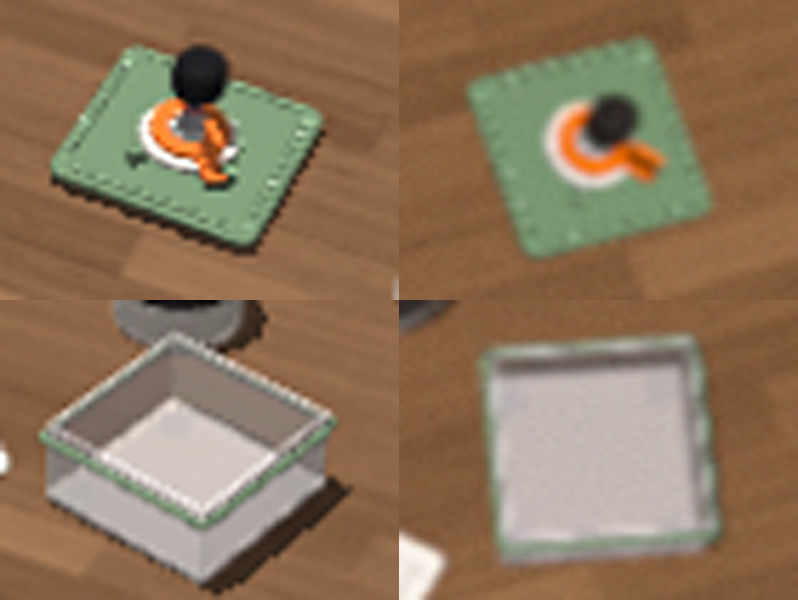

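Crop: the lid's tab tip is at top (390,197) / scene (383,266). The box rim corners in the top view are about (285,188), (321,187), (326,222) and (288,224). I'll triangulate these.

```bash
python3 - <<'E'
from meas import *
s=5.7
S=[(42,432),(176,335),(336,419),(203,522)]; T=[(500,549),(484,349),(694,338),(718,541)]
S=[(a/s+275-.5,(b-300)/s+197-.5) for a,b in S]; T=[((a-399)/s+270-.5,(b-300)/s+180-.5) for a,b in T]
C=[]
for a in S: print('S',onz('scene',*a,64).round(1))
for b in T: print('T',onz('top',*b,64).round(1))
for k in range(4):
    best=min(((tri(a,T[k])[1],*tri(a,T[k])[0]) for a in S)); print('tri',np.round(best,1)); C.append(best[1:])
C=np.array(C); print('ctr',C.mean(0)); 
for nm,Q in (('S',[onz('scene',*a,64)[:2] for a in S]),('T',[onz('top',*a,64)[:2] for a in T])):
    r=cv2.minAreaRect(np.array(Q,np.float32)); print(nm,np.mean(Q,0),r)
    Q=np.array(Q); d=np.roll(Q,-1,0)-Q; print(np.degrees(np.arctan2(d[:,1],d[:,0])).round(1),np.linalg.norm(d,axis=1).round(1))
# automatic rim: non-wood silhouette
H={n:hs(n,cv2.imread(f'pics/{n}0.png')) for n in('scene','top')}
for n,w in {'scene':(278,200,340,252),'top':(282,180,335,235)}.items():
    h=H[n]; m=((h[...,1]<70)&(h[...,2]>90)|(h[...,0]>25)&(h[...,0]<100)&(h[...,1]>25))&win(h.shape,*w)
    m=cv2.morphologyEx(m.astype(np.uint8),cv2.MORPH_CLOSE,np.ones((5,5))); m=cv2.morphologyEx(m,cv2.MORPH_OPEN,np.ones((3,3)))
    ct=quad(m)[0]; print(n,cv2.contourArea(ct),cv2.approxPolyDP(ct,2.5,True)[:,0].tolist())
# tab
k=np.array([469.7,-285.6])
t,e=tri((215/s+345-.5,180/s+235-.5),((655-399)/s+345-.5,165/s+168-.5)); print('tab tip',t,e,'ang',np.arctan2(*(t[:2]-k)[::-1]),np.linalg.norm(t[:2]-k))
for n,p in (('scene',(215/s+345-.5,180/s+235-.5)),('top',((655-399)/s+345-.5,165/s+168-.5))):
    for z in(30,40,50): q=onz(n,*p,z)[:2]-k; print(n,z,np.arctan2(q[1],q[0]).round(3),np.hypot(*q).round(1))
E
```

```text
S [451.6  62.2  64. ]
S [572.8  30.6  64. ]
S [545.  -91.1  64. ]
S [424.6 -58.5  64. ]
T [457.3  62.   64. ]
T [578.   32.6  64. ]
T [546.3 -90.6  64. ]
T [422.9 -62.2  64. ]
tri [  3.6 457.   63.   60.2]
tri [  1.5 579.   32.6  59.1]
tri [ 4.000e-01  5.465e+02 -9.070e+01  6.280e+01]
tri [  1.8 421.5 -60.7  67.9]
ctr [500.98915571 -13.94161223  62.49726868]
S [498.52129911 -14.20665629] ((498.32379150390625, -14.464881896972656), (124.74578094482422, 128.9733123779297), 75.39736938476562)
[ -14.6 -102.9  164.8   77.4] [125.2 124.8 124.7 123.6]
T [501.10838519 -14.52630012] ((500.4230651855469, -14.776519775390625), (130.53378295898438, 126.57968139648438), 75.55803680419922)
[ -13.7 -104.4  167.    74.5] [124.2 127.3 126.6 128.9]
scene 1530.0 [[296, 200], [298, 208], [283, 219], [283, 233], [312, 247], [331, 231], [332, 217], [315, 208], [316, 200]]
top 1488.5 [[320, 186], [285, 189], [289, 228], [325, 223]]
tab tip [ 445.0332998  -313.81356395   24.01542769] 10.111708318392564 ang -2.2892213163694493 37.476009520131925
scene 30 -2.503 43.7
scene 40 -2.582 52.8
scene 50 -2.637 62.1
top 30 -2.211 37.9
top 40 -2.318 36.4
top 50 -2.433 35.2
```

```bash
cat > go.py <<'E'
import json,os,sys,numpy as np
# commanded pose bookkeeping: p (mm), phi (angle of tool y from world x); tool z down
F='cmd.json'
def load(): return json.load(open(F)) if os.path.exists(F) else {'p':[149.382,555.294,231.329],'phi':1.198-1.46+np.pi/2}
def axes(phi): y=np.array([np.cos(phi),np.sin(phi),0]); z=np.array([0,0,-1.]); return np.array([np.cross(y,z),y,z])
def to(p,phi):
    c=load(); d=axes(c['phi'])@(np.array(p)-c['p'])/1e3; print('shift',d.round(4),'az',round(c['phi']-phi,3))
def done(s,az=0):
    c=load(); p=np.array(c['p'])+axes(c['phi']).T@np.array(s)*1e3; json.dump({'p':p.tolist(),'phi':c['phi']-az},open(F,'w')); print('cmd',p.round(1),round(c['phi']-az,4))
E
python3 -c "
from go import *
to((491.5,306.5,90),1.112);to((491.5,306.5,11),1.112)"
```

```text
shift [-0.3949 -0.1517  0.1413] az 0.197
shift [-0.3949 -0.1517  0.2203] az 0.197
```

Call:
jog_arm --plan '[[[-0.02,-0.008,0.007],[0,0,0.01],0.35],[[-0.05,-0.019,0.018],[0,0,0.025],0.35],[[-0.083,-0.032,0.03],[0,0,0.041],0.35],[[-0.116,-0.044,0.041],[0,0,0.058],0.35],[[-0.149,-0.057,0.053],[0,0,0.074],0.35],[[-0.182,-0.07,0.065],[0,0,0.091],0.35],[[-0.215,-0.082,0.077],[0,0,0.107],0.35],[[-0.248,-0.095,0.089],[0,0,0.124],0.35],[[-0.281,-0.108,0.1],[0,0,0.14],0.35],[[-0.314,-0.12,0.112],[0,0,0.157],0.35],[[-0.345,-0.132,0.123],[0,0,0.172],0.35],[[-0.37,-0.142,0.132],[0,0,0.185],0.35],[[-0.387,-0.149,0.138],[0,0,0.193],0.35],[[-0.395,-0.1515,0.141],[0,0,0.197],0.35],[[-0.395,-0.1515,0.141],[0,0,0.197],0.35],[[-0.395,-0.1515,0.141],[0,0,0.197],0.35],[[-0.395,-0.1515,0.141],[0,0,0.197],0.35]]'

```text
time_s: 1.52
ee_pos: [490.5, 307.3, 90.6]
tool_rot: [-0.0, 0.227, 0.974, 0.0]
ft_force: [-0.6, -0.2, 0.1]
gripper_width: 55.2
grasp_force: 0.0
```

```bash
python3 - <<'E'
from meas import *
from go import *
done([-0.395,-0.1515,0.141],0.197)
s=manip.observe(); print(s['time_s'],s['ee_pos'],s['tool_rot'],s['gripper_width'],s['ft_force'])
o=[]
for n,(x,y) in {'scene':(190,160),'top':(177,205)}.items():
    im=manip.camera(n); o.append(cv2.resize(im[y:y+75,x:x+80],(400,375),interpolation=cv2.INTER_CUBIC))
cv2.imwrite('pics/a1.png',np.hstack(o))
E
```

```text
cmd [491.7 306.7  90.3] 1.1118
1.5167 [490.50337175 307.274251    90.60688926] [-2.60379663e-04  2.27152670e-01  9.73859108e-01  1.86385416e-04] 55.23705663512606 [-0.6118778  -0.2318915   0.08664755]
```

View pics/a1.png

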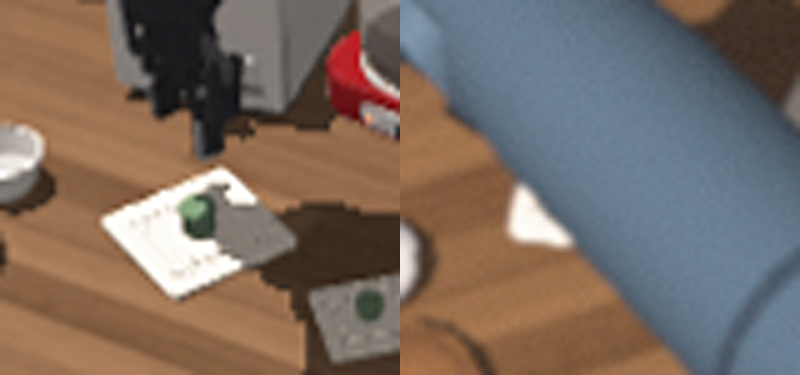

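The scene crop shows the gripper above the plate (knob at crop (198,215)). The arm hides the plate in the top view. Next I descend and grip.

Call:
jog_arm --plan '[[[0,0,0.015],[0,0,0],0.35],[[0,0,0.035],[0,0,0],0.35],[[0,0,0.055],[0,0,0],0.35],[[0,0,0.07],[0,0,0],0.35],[[0,0,0.078],[0,0,0],0.35],[[0,0,0.079],[0,0,0],0.4],[[0,0,0.079],[0,0,0],0.8],[[0,0,0.079],[0,0,0],0.8],[[0,0,0.079],[0,0,0],0.8],[[0,0,0.079],[0,0,0],0.8],[[0,0,0.079],[0,0,0],0.8],[[0,0,0.079],[0,0,0],0.8]]' --newtons 40

```text
time_s: 2.62
ee_pos: [492.3, 307.0, 12.6]
tool_rot: [0.001, 0.228, 0.974, 0.001]
ft_force: [-1.7, 0.9, 6.5]
gripper_width: 27.5
grasp_force: 39.8
```

```bash
python3 - <<'E'
from go import *
done([0,0,0.079])
to((491.7,306.7,130),1.112)
to((500.3,-14.4,130),1.321);to((500.3,-14.4,20),1.321)
E
```

```text
cmd [491.7 306.7  11.3] 1.1118
shift [-0.000e+00  1.000e-04 -1.187e-01] az -0.0
shift [-0.15   -0.284  -0.1187] az -0.209
shift [-0.15   -0.284  -0.0087] az -0.209
```

Call:
jog_arm --plan '[[[0,0,-0.006],[0,0,0],0.8],[[0,0,-0.02],[0,0,0],0.8],[[0,0,-0.04],[0,0,0],0.8],[[0,0,-0.062],[0,0,0],0.8],[[0,0,-0.085],[0,0,0],0.8],[[0,0,-0.104],[0,0,0],0.8],[[0,0,-0.115],[0,0,0],0.8],[[0,0,-0.119],[0,0,0],0.8]]'

```text
time_s: 3.28
ee_pos: [492.9, 306.9, 132.9]
tool_rot: [0.002, 0.228, 0.974, 0.001]
ft_force: [0.8, -0.8, -0.6]
gripper_width: 27.7
grasp_force: 39.6
```

Call:
jog_arm --plan '[[[-0.004,-0.007,0],[0,0,-0.005],0.8],[[-0.012,-0.023,0],[0,0,-0.017],0.8],[[-0.022,-0.042,0],[0,0,-0.031],0.8],[[-0.033,-0.063,0],[0,0,-0.046],0.8],[[-0.045,-0.085,0],[0,0,-0.063],0.8],[[-0.057,-0.108,0],[0,0,-0.08],0.8],[[-0.07,-0.132,0],[0,0,-0.097],0.8],[[-0.083,-0.156,0],[0,0,-0.115],0.8],[[-0.095,-0.18,0],[0,0,-0.132],0.8],[[-0.107,-0.203,0],[0,0,-0.149],0.8],[[-0.118,-0.224,0],[0,0,-0.165],0.8],[[-0.128,-0.243,0],[0,0,-0.179],0.8],[[-0.137,-0.26,0],[0,0,-0.191],0.8],[[-0.144,-0.273,0],[0,0,-0.201],0.8],[[-0.148,-0.281,0],[0,0,-0.207],0.8],[[-0.15,-0.284,0],[0,0,-0.209],0.8],[[-0.15,-0.284,0],[0,0,-0.209],0.8],[[-0.15,-0.284,0],[0,0,-0.209],0.8],[[-0.15,-0.284,0],[0,0,-0.209],0.8]]'

```text
time_s: 4.87
ee_pos: [499.6, -13.9, 130.1]
tool_rot: [-0.0, 0.125, 0.992, 0.0]
ft_force: [0.4, 0.3, -0.9]
gripper_width: 27.7
grasp_force: 39.6
```

```bash
python3 - <<'E'
from meas import *
from go import *
done([0,0,-0.119]); done([-0.15,-0.284,0],-0.209)
s=manip.observe(); print(s['time_s'],s['ee_pos'],s['gripper_width'],s['joints'])
o=[]
for n,(x,y) in {'scene':(265,165),'top':(265,165)}.items():
    im=manip.camera(n); cv2.imwrite(f'pics/b_{n}.png',im); o.append(cv2.resize(im[y:y+90,x:x+80],(400,450),interpolation=cv2.INTER_CUBIC))
cv2.imwrite('pics/b1.png',np.hstack(o))
E
```

```text
cmd [491.7 306.7 130.3] 1.1118
cmd [500.3 -14.4 130.3] 1.3208
4.8667 [499.59806539 -13.93586055 130.05176439] 27.66162975841795 [-1.55138907e-01  2.83558420e-01 -3.22819136e-01  9.64978332e-01
  4.12205135e-04  9.47377230e-02]
```

View pics/b1.png

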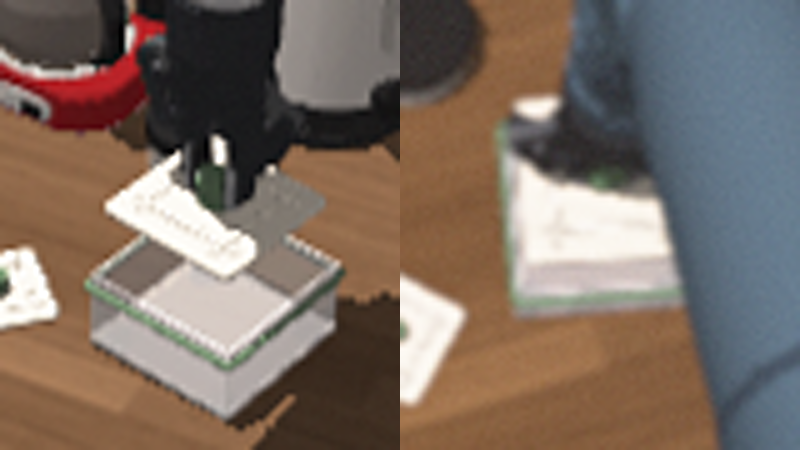

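Scene crop: the plate hangs level over the box, with corners at about (106,205), (238,272) and (325,203). The box corners are (88,285), (225,362) and (343,268). I'll check its centring numerically.

```bash
python3 - <<'E'
from meas import *
f=lambda n,x,y,z:onz(n,x/5+265-.5,y/5+165-.5,z)[:2]
P=[f('scene',*p,122) for p in((105,206),(236,276),(326,203))]
B=[f('scene',*p,64) for p in((87,288),(224,364),(345,270))]
for nm,Q in(('plate',P),('box',B)):
    Q=np.array(Q); d=np.diff(Q,axis=0); print(nm,'ctr',((Q[0]+Q[2])/2).round(1),np.linalg.norm(d,axis=1).round(1),np.degrees(np.arctan2(d[:,1],d[:,0])).round(1), Q.round(1).tolist())
# top: left edges
print([f('top',x-400,y,124).round(1).tolist() for x,y in((518,265),(514,100))],[f('top',x-400,y,64).round(1).tolist() for x,y in((513,306),(498,120))])
# sub-pixel box edges in original top image: wood->green transition along normals, sides from known approx rect
im=cv2.GaussianBlur(cv2.imread('pics/top0.png'),(3,3),0); lab=cv2.cvtColor(im,cv2.COLOR_BGR2LAB).astype(float)
ims=cv2.cvtColor(cv2.GaussianBlur(cv2.imread('pics/scene0.png'),(3,3),0),cv2.COLOR_BGR2LAB).astype(float)
c=np.array([500.3,-14.4]); a=np.radians(75.6)
for n,L in(('top',lab),('scene',ims)):
  for k in range(4):
    u=np.array([np.cos(a+k*np.pi/2),np.sin(a+k*np.pi/2)]); v=np.array([-u[1],u[0]]); off=[]
    for t in np.linspace(-45,45,31):
        s=np.arange(50,76,.5); px=np.array([proj(n,[*(c+u*q+v*t),63]) for q in s],np.float32)
        b=np.array([cv2.remap(L[...,1].astype(np.float32),px[None,:,:1],px[None,:,1:],cv2.INTER_LINEAR)]).ravel()
        g=np.gradient(b); off.append((t,s[g.argmax()]))
    off=np.array(off); m=np.median(off[:,1]); ok=abs(off[:,1]-m)<4; fit=np.polyfit(off[ok,0],off[ok,1],1); print(n,k,round(np.degrees(a)+90*k-360*(k>2)),'off',fit[1].round(1),'tilt deg',np.degrees(fit[0]).round(1),ok.sum())
E
```

```text
plate ctr [498.4 -12.2] [111.9  98.7] [-102.4  -13. ] [[462.3, 53.5], [438.2, -55.7], [534.4, -77.9]]
box ctr [490.  -18.7] [118.7 128.8] [-102.3  -15.1] [[440.5, 56.1], [415.3, -59.9], [539.6, -93.6]]
[[461.4, 59.8], [568.6, 27.3]] [[449.2, 65.1], [576.9, 34.1]]
top 0 76 off 68.8 tilt deg -2.0 31
top 1 166 off 72.3 tilt deg -1.7 31
top 2 256 off 68.0 tilt deg 0.0 31
top 3 -14 off 66.3 tilt deg -1.6 30
scene 0 76 off 63.4 tilt deg -1.4 29
scene 1 166 off 75.4 tilt deg 0.0 31
scene 2 256 off 72.8 tilt deg 0.2 31
scene 3 -14 off 61.6 tilt deg -0.9 30
```

```bash
python3 - <<'E'
from meas import *
c=np.array([500.3,-14.4]); a=np.radians(75.6)
s=np.arange(44,82,2.)
print('      ',s.astype(int).tolist())
for n in('top','scene'):
  L=cv2.cvtColor(cv2.imread(f'pics/{n}0.png'),cv2.COLOR_BGR2LAB).astype(np.float32)
  for k in range(4):
    u=np.array([np.cos(a+k*np.pi/2),np.sin(a+k*np.pi/2)]); v=np.array([-u[1],u[0]])
    px=np.array([[proj(n,[*(c+u*q+v*t),66]) for q in s] for t in np.linspace(-45,45,31)],np.float32)
    for ch,nm in((0,'L'),(1,'a')):
        b=cv2.remap(L[...,ch].copy(),px[...,0].copy(),px[...,1].copy(),cv2.INTER_LINEAR).mean(0); print(n,'+y -x -y +x'.split()[k],nm,b.round().astype(int).tolist())
E
```

```text
[44, 46, 48, 50, 52, 54, 56, 58, 60, 62, 64, 66, 68, 70, 72, 74, 76, 78, 80]
top +y L [189, 188, 188, 188, 188, 190, 191, 190, 185, 174, 156, 139, 123, 113, 107, 106, 106, 106, 107]
top +y a [132, 132, 131, 132, 132, 132, 131, 130, 128, 125, 123, 124, 129, 134, 139, 140, 141, 141, 140]
top -x L [194, 194, 194, 194, 194, 194, 196, 199, 199, 194, 180, 167, 158, 153, 152, 148, 139, 127, 118]
top -x a [132, 132, 132, 132, 132, 132, 132, 132, 131, 129, 125, 121, 120, 122, 127, 131, 134, 136, 139]
top -y L [189, 187, 183, 175, 162, 152, 147, 150, 152, 147, 132, 116, 105, 100, 102, 105, 107, 107, 107]
top -y a [132, 132, 131, 131, 131, 131, 130, 129, 126, 124, 124, 126, 132, 137, 140, 140, 140, 140, 140]
top +x L [139, 119, 108, 106, 116, 132, 149, 162, 160, 148, 132, 119, 114, 112, 112, 112, 112, 112, 112]
top +x a [132, 132, 132, 132, 131, 130, 128, 126, 126, 128, 132, 136, 139, 141, 141, 141, 141, 141, 141]
scene +y L [119, 118, 116, 114, 118, 134, 159, 175, 173, 150, 125, 117, 116, 117, 117, 118, 118, 118, 118]
scene +y a [133, 133, 132, 131, 128, 127, 126, 128, 131, 135, 138, 139, 139, 138, 138, 138, 138, 138, 138]
scene -x L [180, 181, 181, 181, 181, 180, 180, 183, 193, 202, 203, 191, 175, 163, 158, 153, 146, 146, 152]
scene -x a [131, 131, 131, 131, 131, 132, 132, 132, 131, 131, 131, 131, 129, 124, 118, 115, 116, 121, 127]
scene -y L [175, 175, 175, 175, 174, 174, 179, 191, 201, 194, 173, 152, 144, 140, 131, 130, 138, 148, 153]
scene -y a [131, 131, 131, 131, 131, 131, 131, 131, 131, 131, 130, 126, 119, 115, 117, 123, 129, 132, 132]
scene +x L [131, 128, 129, 140, 157, 171, 178, 167, 142, 120, 111, 111, 112, 113, 114, 114, 114, 114, 113]
scene +x a [132, 130, 129, 127, 127, 128, 130, 133, 135, 137, 138, 138, 138, 137, 137, 137, 137, 137, 137]
```

```bash
python3 - <<'E'
from go import *
to((498.7,-15,85),1.3265)
to((498.7,-15,65),1.3265)
to((498.7,-15,21),1.3265)
E
```

```text
shift [ 0.0014 -0.001   0.0453] az -0.006
shift [ 0.0014 -0.001   0.0653] az -0.006
shift [ 0.0014 -0.001   0.1093] az -0.006
```

Call:
jog_arm --plan '[[[0.001,-0.001,0.005],[0,0,-0.006],0.8],[[0.0014,-0.001,0.016],[0,0,-0.006],0.8],[[0.0014,-0.001,0.03],[0,0,-0.006],0.8],[[0.0014,-0.001,0.04],[0,0,-0.006],0.8],[[0.0014,-0.001,0.045],[0,0,-0.006],0.8],[[0.0014,-0.001,0.045],[0,0,-0.006],0.8],[[0.0014,-0.001,0.045],[0,0,-0.006],0.8],[[0.0014,-0.001,0.049],[0,0,-0.006],0.8],[[0.0014,-0.001,0.053],[0,0,-0.006],0.8],[[0.0014,-0.001,0.057],[0,0,-0.006],0.8],[[0.0014,-0.001,0.061],[0,0,-0.006],0.8],[[0.0014,-0.001,0.065],[0,0,-0.006],0.8],[[0.0014,-0.001,0.065],[0,0,-0.006],0.8]]'

```text
time_s: 6.05
ee_pos: [497.5, -15.2, 64.3]
tool_rot: [-0.001, 0.122, 0.993, 0.0]
ft_force: [-0.2, -0.3, -0.6]
gripper_width: 27.8
grasp_force: 39.6
```

```bash
python3 - <<'E'
from meas import *
from go import *
done([0.0014,-0.001,0.065],-0.006)
s=manip.observe(); print(s['ee_pos'],s['ft_force'],s['torque'])
im=manip.camera('scene'); cv2.imwrite('pics/c1.png',cv2.resize(im[185:260,265:355],(720,600),interpolation=cv2.INTER_CUBIC))
E
```

```text
cmd [498.7 -15.   65.3] 1.3268
[497.53209337 -15.20371473  64.34629794] [-0.22917732 -0.26160781 -0.6279018 ] [-0.03308957 -0.01813695 -0.03529495]
```

View pics/c1.png

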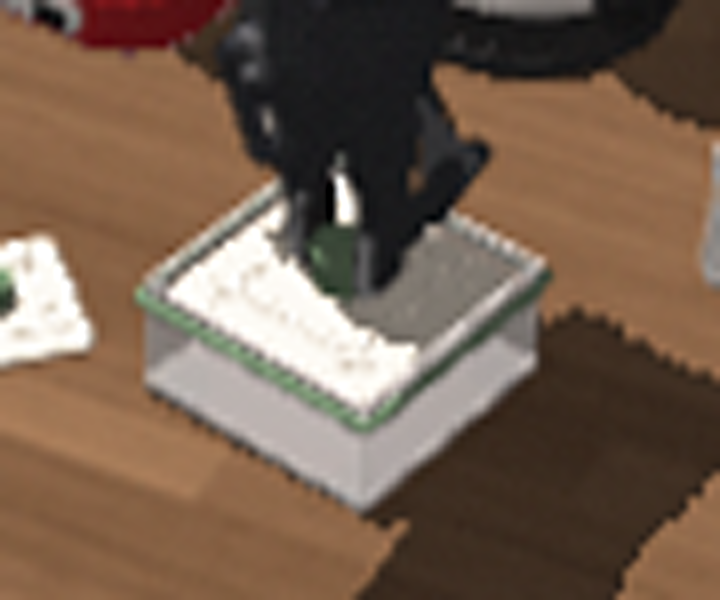

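The plate is inside the rim, level, with no contact force. I'll lower it to the floor.

Call:
jog_arm --plan '[[[0,0,0.003],[0,0,0],0.8],[[0,0,0.008],[0,0,0],0.8],[[0,0,0.014],[0,0,0],0.8],[[0,0,0.02],[0,0,0],0.8],[[0,0,0.026],[0,0,0],0.8],[[0,0,0.031],[0,0,0],0.8],[[0,0,0.035],[0,0,0],0.8],[[0,0,0.038],[0,0,0],0.8],[[0,0,0.04],[0,0,0],0.8],[[0,0,0.042],[0,0,0],0.8],[[0,0,0.0435],[0,0,0],0.8],[[0,0,0.0435],[0,0,0],0.8],[[0,0,0.0435],[0,0,0],0.8]]'

```text
time_s: 7.18
ee_pos: [498.3, -15.3, 21.9]
tool_rot: [0.0, 0.122, 0.993, 0.0]
ft_force: [0.3, -0.6, -1.3]
gripper_width: 27.8
grasp_force: 39.6
```

Call:
jog_arm --plan '[[[0,0,0.0005],[0,0,0],0.8],[[0,0,0.001],[0,0,0],0.8],[[0,0,0.0015],[0,0,0],0.8],[[0,0,0.002],[0,0,0],0.8],[[0,0,0.002],[0,0,0],0.8]]'

```text
time_s: 7.6
ee_pos: [498.5, -15.3, 20.6]
tool_rot: [0.0, 0.122, 0.993, 0.0]
ft_force: [-1.7, 0.6, 5.7]
gripper_width: 27.7
grasp_force: 40.2
```

Call:
jog_arm --plan '[[[0,0,0.001],[0,0,0],0.7],[[0,0,0],[0,0,0],0.6],[[0,0,0],[0,0,0],0.45],[[0,0,0],[0,0,0],0.45],[[0,0,0],[0,0,0],0.45],[[0,0,-0.008],[0,0,0],0.45],[[0,0,-0.025],[0,0,0],0.45],[[0,0,-0.05],[0,0,0],0.45],[[0,0,-0.08],[0,0,0],0.45],[[0,0,-0.11],[0,0,0],0.4],[[0,0,-0.125],[0,0,0],0.35],[[0,0,-0.13],[0,0,0],0.35]]'

```text
time_s: 8.6
ee_pos: [500.5, -15.6, 153.5]
tool_rot: [0.003, 0.122, 0.993, -0.0]
ft_force: [0.6, -0.1, -0.6]
gripper_width: 55.7
grasp_force: 0.0
```

```bash
python3 - <<'E'
from meas import *
from go import *
done([0,0,0.0435]);done([0,0,0.002]);done([0,0,-0.13])
im=manip.camera('scene'); cv2.imwrite('pics/d1.png',cv2.resize(im[185:260,265:355],(720,600),interpolation=cv2.INTER_CUBIC))
to((470.5,-285.6,115),1.70); to((470.5,-285.6,47),1.70)
E
```

```text
cmd [498.7 -15.   21.8] 1.3268
cmd [498.7 -15.   19.8] 1.3268
cmd [498.7 -15.  149.8] 1.3268
shift [-0.038  -0.2694  0.0348] az -0.373
shift [-0.038  -0.2694  0.1028] az -0.373
```

View pics/d1.png

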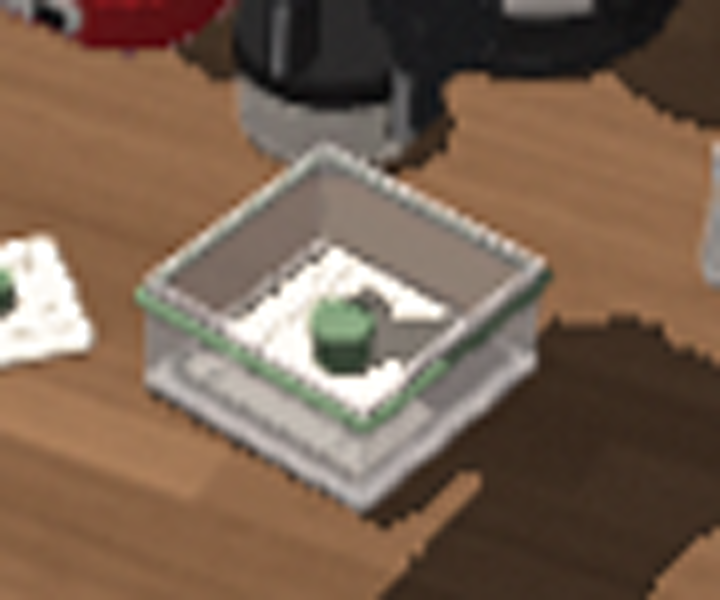

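The plate lies flat in the box, with its knob at crop (343,335). Next is the lid.

Call:
jog_arm --plan '[[[-0.002,-0.013,0.002],[0,0,-0.018],0.35],[[-0.005,-0.038,0.005],[0,0,-0.053],0.35],[[-0.01,-0.07,0.009],[0,0,-0.097],0.35],[[-0.014,-0.103,0.013],[0,0,-0.142],0.35],[[-0.019,-0.136,0.017],[0,0,-0.188],0.35],[[-0.024,-0.169,0.022],[0,0,-0.234],0.35],[[-0.028,-0.202,0.026],[0,0,-0.279],0.35],[[-0.033,-0.232,0.03],[0,0,-0.321],0.35],[[-0.036,-0.255,0.033],[0,0,-0.353],0.35],[[-0.038,-0.267,0.035],[0,0,-0.37],0.35],[[-0.038,-0.2695,0.035],[0,0,-0.373],0.35],[[-0.038,-0.2695,0.035],[0,0,-0.373],0.35],[[-0.038,-0.2695,0.035],[0,0,-0.373],0.35]]'

```text
time_s: 9.73
ee_pos: [469.2, -284.8, 113.9]
tool_rot: [-0.001, -0.064, 0.998, 0.001]
ft_force: [0.0, 0.1, -0.1]
gripper_width: 55.6
grasp_force: 0.0
```

```bash
python3 - <<'E'
from meas import *
from go import *
done([-0.038,-0.2695,0.035],-0.373)
s=manip.observe(); print(s['ee_pos'],s['joints'])
im=manip.camera('scene'); cv2.imwrite('pics/e1.png',cv2.resize(im[205:280,335:425],(720,600),interpolation=cv2.INTER_CUBIC))
E
```

```text
cmd [ 470.5 -285.7  114.8] 1.6998
[ 469.19781734 -284.79945785  113.89914132] [-6.61443657e-01  3.89282910e-01 -2.13700225e-01  9.70058565e-01
  5.49913301e-04 -7.89606209e-01]
```

View pics/e1.png

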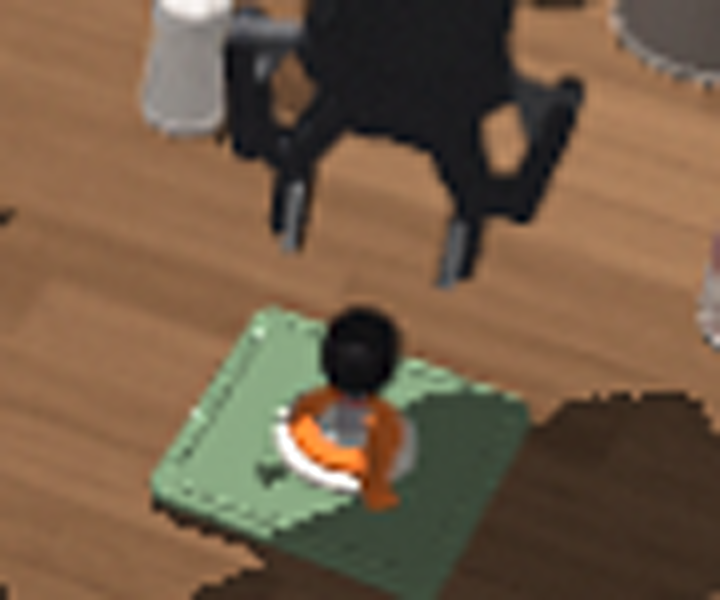

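The fingers straddle the knob (crop (360,350)), with the tab at (385,480) pointing toward the robot. I'll descend and grip.

Call:
jog_arm --plan '[[[0,0,0.01],[0,0,0],0.35],[[0,0,0.028],[0,0,0],0.35],[[0,0,0.045],[0,0,0],0.35],[[0,0,0.06],[0,0,0],0.35],[[0,0,0.067],[0,0,0],0.35],[[0,0,0.068],[0,0,0],0.35],[[0,0,0.068],[0,0,0],0.8],[[0,0,0.068],[0,0,0],0.8],[[0,0,0.068],[0,0,0],0.8],[[0,0,0.068],[0,0,0],0.8],[[0,0,0.068],[0,0,0],0.8],[[0,0,0.068],[0,0,0],0.8]]' --newtons 60

```text
time_s: 10.78
ee_pos: [470.5, -286.4, 47.6]
tool_rot: [0.001, -0.064, 0.998, -0.0]
ft_force: [0.6, 0.5, 3.3]
gripper_width: 30.0
grasp_force: 59.5
```

```bash
python3 - <<'E'
from go import *
done([0,0,0.068])
done([0,0,-0.09])
to((499,-15.3,137),1.70-0.206)
E
```

```text
cmd [ 470.5 -285.7   46.8] 1.6998
cmd [ 470.5 -285.7  136.8] 1.6998
shift [-6.310e-02  2.645e-01 -2.000e-04] az 0.206
```

Call:
jog_arm --plan '[[[0,0,-0.004],[0,0,0],0.8],[[0,0,-0.012],[0,0,0],0.8],[[0,0,-0.024],[0,0,0],0.8],[[0,0,-0.038],[0,0,0],0.8],[[0,0,-0.053],[0,0,0],0.8],[[0,0,-0.067],[0,0,0],0.8],[[0,0,-0.079],[0,0,0],0.8],[[0,0,-0.087],[0,0,0],0.8],[[0,0,-0.09],[0,0,0],0.8],[[0,0,-0.09],[0,0,0],0.8]]'

```text
time_s: 11.62
ee_pos: [470.0, -286.2, 137.3]
tool_rot: [0.0, -0.064, 0.998, -0.0]
ft_force: [0.5, 0.3, -4.0]
gripper_width: 29.8
grasp_force: 60.2
```

Call:
jog_arm --plan '[[[-0.001,0.004,0],[0,0,0.003],0.8],[[-0.003,0.014,0],[0,0,0.011],0.8],[[-0.007,0.028,0],[0,0,0.022],0.8],[[-0.011,0.046,0],[0,0,0.036],0.8],[[-0.016,0.066,0],[0,0,0.051],0.8],[[-0.021,0.087,0],[0,0,0.068],0.8],[[-0.026,0.109,0],[0,0,0.085],0.8],[[-0.031,0.132,0],[0,0,0.103],0.8],[[-0.037,0.155,0],[0,0,0.121],0.8],[[-0.042,0.177,0],[0,0,0.138],0.8],[[-0.047,0.198,0],[0,0,0.154],0.8],[[-0.052,0.218,0],[0,0,0.17],0.8],[[-0.056,0.236,0],[0,0,0.184],0.8],[[-0.06,0.25,0],[0,0,0.195],0.8],[[-0.062,0.26,0],[0,0,0.203],0.8],[[-0.063,0.2645,0],[0,0,0.206],0.8],[[-0.063,0.2645,0],[0,0,0.206],0.8],[[-0.063,0.2645,0],[0,0,0.206],0.8]]'

```text
time_s: 13.12
ee_pos: [497.8, -15.4, 136.4]
tool_rot: [-0.001, 0.039, 0.999, -0.0]
ft_force: [0.3, 0.3, -4.1]
gripper_width: 29.8
grasp_force: 60.1
```

```bash
python3 - <<'E'
from meas import *
from go import *
done([-0.063,0.2645,0],0.206)
s=manip.observe(); print(s['time_s'],s['ee_pos'],s['ft_force'],s['torque'],s['gripper_width'])
im=manip.camera('scene'); cv2.imwrite('pics/f_scene.png',im); cv2.imwrite('pics/f1.png',cv2.resize(im[170:254,262:362],(714,600),interpolation=cv2.INTER_CUBIC))
E
```

```text
cmd [498.9 -15.3 136.8] 1.4938
13.1167 [497.84351069 -15.38679594 136.35460098] [ 0.32732478  0.26274342 -4.07469322] [-0.03376782  0.04106272  0.00344574] 29.825901918901728
```

View pics/f1.png

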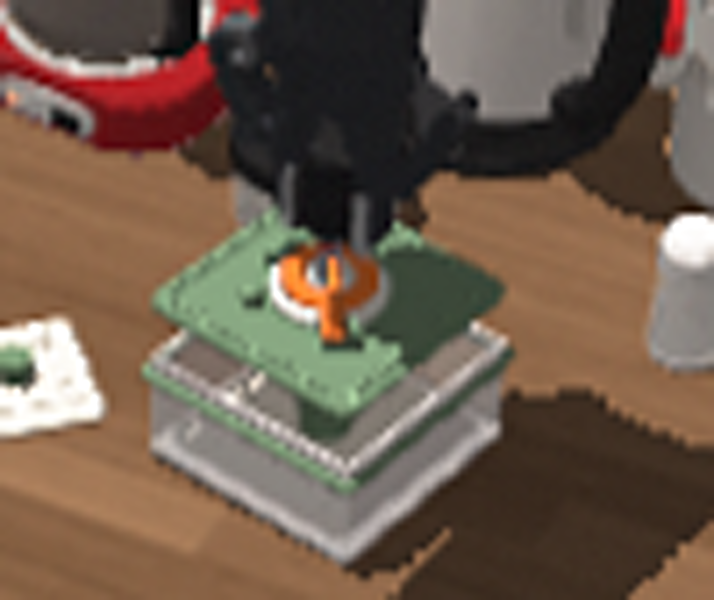

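Lid edges run parallel to the box edges: lid corners at crop (152,300), (345,415), (500,290); box corners at (145,365), (345,485), (512,350). Picture views are used up, so the rest is numeric.

```bash
python3 - <<'E'
from meas import *
k=7.14
f=lambda p,z:onz('scene',p[0]/k+262-.5,p[1]/k+170-.5,z)[:2]
zd=14+136.35-47.6
for nm,a,b,fr,z in(('lid',(151,300),(502,291),(345,405),zd-1),('box',(145,364),(512,350),(345,480),64)):
    A,B,Fp=f(a,z),f(b,z),f(fr,z); print(nm,((A+B)/2).round(1),np.degrees(np.arctan2(*(B-A)[::-1])).round(1),np.linalg.norm(B-A).round(1),Fp.round(1))
# box ridge profile vs lid: same ridge method for lid deck a-channel edges at near/far sides
im=cv2.cvtColor(cv2.imread('pics/f_scene.png'),cv2.COLOR_BGR2LAB).astype(np.float32); c=np.array([498,-14.5]); a=np.radians(76); s=np.arange(50,78,2.)
print(s)
for kk in range(4):
    u=np.array([np.cos(a+kk*np.pi/2),np.sin(a+kk*np.pi/2)]); v=np.array([-u[1],u[0]])
    for tt in((-45,-15),(15,45)):
        px=np.array([[proj('scene',[*(c+u*q+v*t),zd]) for q in s] for t in np.linspace(*tt,15)],np.float32)
        b=cv2.remap(im[...,1].copy(),px[...,0].copy(),px[...,1].copy(),cv2.INTER_LINEAR).mean(0); print('+y -x -y +x'.split()[kk],tt,b.round().astype(int).tolist())
E
```

```text
lid [493.7 -13.7] -60.2 167.9 [427.2 -54.9]
box [493.4 -16.2] -59.2 178.2 [418.6 -60.3]
[50. 52. 54. 56. 58. 60. 62. 64. 66. 68. 70. 72. 74. 76.]
+y (-45, -15) [124, 123, 122, 121, 121, 122, 125, 127, 129, 129, 129, 129, 129, 130]
+y (15, 45) [110, 111, 112, 112, 113, 117, 125, 134, 140, 141, 141, 140, 140, 140]
-x (-45, -15) [110, 110, 110, 111, 111, 111, 111, 112, 115, 121, 128, 133, 134, 135]
-x (15, 45) [110, 110, 110, 111, 111, 111, 111, 112, 114, 119, 124, 127, 128, 129]
-y (-45, -15) [110, 110, 112, 113, 113, 113, 114, 119, 125, 129, 130, 130, 130, 130]
-y (15, 45) [119, 119, 119, 119, 119, 119, 120, 123, 129, 133, 136, 136, 136, 136]
+x (-45, -15) [119, 119, 120, 123, 127, 132, 137, 140, 141, 140, 140, 140, 140, 140]
+x (15, 45) [129, 129, 129, 129, 129, 129, 129, 129, 129, 129, 129, 129, 129, 129]
```

Lid and box centres agree to about 1 mm in the same view. Lowering the lid.

Call:
jog_arm --plan '[[[0,0,0.002],[0,0,0],0.8],[[0,0,0.006],[0,0,0],0.8],[[0,0,0.01],[0,0,0],0.8],[[0,0,0.014],[0,0,0],0.8],[[0,0,0.018],[0,0,0],0.8],[[0,0,0.021],[0,0,0],0.8],[[0,0,0.023],[0,0,0],0.8],[[0,0,0.025],[0,0,0],0.8],[[0,0,0.027],[0,0,0],0.8],[[0,0,0.028],[0,0,0],0.8],[[0,0,0.028],[0,0,0],0.8],[[0,0,0.028],[0,0,0],0.8]]'

```text
time_s: 14.17
ee_pos: [498.5, -15.6, 108.9]
tool_rot: [0.0, 0.039, 0.999, 0.0]
ft_force: [-0.4, 0.1, -3.4]
gripper_width: 30.0
grasp_force: 60.1
```

Call:
jog_arm --plan '[[[0,0,0.001],[0,0,0],0.8],[[0,0,0.002],[0,0,0],0.8],[[0,0,0.003],[0,0,0],0.8],[[0,0,0.004],[0,0,0],0.8],[[0,0,0.005],[0,0,0],0.8],[[0,0,0.005],[0,0,0],0.8],[[0,0,0.005],[0,0,0],0.8]]'

```text
time_s: 14.75
ee_pos: [498.6, -15.6, 104.1]
tool_rot: [0.0, 0.039, 0.999, 0.0]
ft_force: [-1.3, 0.6, 2.6]
gripper_width: 30.1
grasp_force: 60.8
```

```bash
python3 - <<'E'
from meas import *
from go import *
done([0,0,0.028]);done([0,0,0.005])
s=manip.observe(); print(s['ee_pos'],s['ft_force'],s['torque'])
im=manip.camera('scene'); cv2.imwrite('pics/g_scene.png',im); im=cv2.cvtColor(im,cv2.COLOR_BGR2LAB).astype(np.float32); c=np.array([498,-14.5]); a=np.radians(76); s=np.arange(50,78,2.)
for kk in range(4):
    u=np.array([np.cos(a+kk*np.pi/2),np.sin(a+kk*np.pi/2)]); v=np.array([-u[1],u[0]])
    for tt in((-45,-15),(15,45)):
        px=np.array([[proj('scene',[*(c+u*q+v*t),72]) for q in s] for t in np.linspace(*tt,15)],np.float32)
        b=cv2.remap(im[...,1].copy(),px[...,0].copy(),px[...,1].copy(),cv2.INTER_LINEAR).mean(0); print('+y -x -y +x'.split()[kk],tt,b.round().astype(int).tolist())
E
```

```text
cmd [498.9 -15.3 108.8] 1.4938
cmd [498.9 -15.3 103.8] 1.4938
[498.6458007  -15.58422643 104.14334405] [-1.30637538  0.59016141  2.62513636] [0.11033745 0.36343695 0.01557877]
+y (-45, -15) [124, 123, 123, 122, 122, 123, 126, 131, 134, 135, 135, 135, 135, 135]
+y (15, 45) [110, 111, 112, 112, 113, 116, 123, 133, 139, 140, 140, 140, 140, 139]
-x (-45, -15) [110, 110, 111, 111, 111, 111, 111, 114, 119, 125, 128, 126, 120, 115]
-x (15, 45) [110, 110, 110, 111, 111, 111, 111, 113, 118, 124, 127, 124, 119, 114]
-y (-45, -15) [110, 110, 111, 112, 113, 113, 116, 121, 126, 128, 126, 122, 120, 121]
-y (15, 45) [120, 120, 120, 119, 119, 119, 120, 123, 127, 128, 126, 123, 122, 125]
+x (-45, -15) [119, 119, 119, 121, 125, 130, 135, 138, 140, 140, 140, 140, 140, 140]
+x (15, 45) [129, 129, 129, 129, 129, 129, 128, 128, 129, 130, 129, 129, 129, 129]
```

Call:
jog_arm --plan '[[[0,0,-0.0008],[0,0,0],0.8],[[0,0,-0.0008],[0,0,0],0.8],[[0,0,-0.0008],[0,0,0],0.8],[[0,0,-0.0008],[0,0,0],0.8]]'

```text
time_s: 15.13
ee_pos: [498.6, -15.6, 104.7]
tool_rot: [0.0, 0.039, 0.999, 0.0]
ft_force: [-1.8, 0.7, 3.1]
gripper_width: 29.9
grasp_force: 60.8
```

Call:
jog_arm --plan '[[[0,0,-0.0008],[0,0,0],0.8],[[0,0,-0.0008],[0,0,0],0.8],[[0,0,-0.0008],[0,0,0],0.8],[[0,0,-0.0008],[0,0,0],0.8]]'

```text
time_s: 15.47
ee_pos: [498.6, -15.6, 105.5]
tool_rot: [0.0, 0.039, 0.999, 0.0]
ft_force: [-1.3, 1.0, 2.5]
gripper_width: 30.0
grasp_force: 60.7
```

Call:
jog_arm --plan '[[[0,0,-0.0008],[0,0,0],0.8],[[0,0,-0.0008],[0,0,0],0.8],[[0,0,-0.0008],[0,0,0],0.8],[[0,0,-0.0008],[0,0,0],0.8]]'

```text
time_s: 15.8
ee_pos: [498.3, -15.7, 105.9]
tool_rot: [-0.0, 0.039, 0.999, -0.0]
ft_force: [0.1, 0.6, -3.0]
gripper_width: 30.0
grasp_force: 60.3
```

Call:
jog_arm --plan '[[[0,0,-0.0008],[0,0,0],0.8],[[0,0,-0.0008],[0,0,0],0.8],[[0,0,-0.0008],[0,0,0],0.8],[[0,0,-0.0008],[0,0,0],0.8]]'

```text
time_s: 16.13
ee_pos: [498.2, -15.6, 106.8]
tool_rot: [-0.0, 0.039, 0.999, 0.0]
ft_force: [-0.1, 0.9, -2.3]
gripper_width: 30.0
grasp_force: 60.1
```

Call:
jog_arm --plan '[[[0,0,0.001],[0,0,0],0.8],[[0,0,0.002],[0,0,0],0.8],[[0,0,0.003],[0,0,0],0.8],[[0,0,0.005],[0,0,0],0.8],[[0,0,0.007],[0,0,0],0.8],[[0,0,0.009],[0,0,0],0.8],[[0,0,0.011],[0,0,0],0.8],[[0,0,0.013],[0,0,0],0.8],[[0,0,0.0145],[0,0,0],0.8],[[0,0,0.016],[0,0,0],0.8],[[0,0,0.0172],[0,0,0],0.8],[[0,0,0.0174],[0,0,0],0.8],[[0,0,0.0174],[0,0,0],0.8],[[0,0,0.0174],[0,0,0],0.8]]'

```text
time_s: 17.3
ee_pos: [498.5, -15.6, 89.6]
tool_rot: [0.0, 0.039, 0.999, 0.0]
ft_force: [-2.2, 1.5, 3.8]
gripper_width: 30.0
grasp_force: 61.0
```

```bash
python3 - <<'E'
from meas import *
from go import *
done([0,0,-0.0032]);done([0,0,0.0174])
s=manip.observe(); print(s['ee_pos'],s['ft_force'],s['torque'],s['joints'])
I={n:manip.camera(n) for n in('scene','top')}; H={n:hs(n,I[n]) for n in I}
for n in I:
    cv2.imwrite(f'pics/h_{n}.png',I[n])
h=H['scene']; p=proj('scene',[498,-15,90]).round().astype(int); w=win(h.shape,p[0]-25,p[1]-20,p[0]+25,p[1]+25)
m=(h[...,0]<15)&(h[...,1]>150)&(h[...,2]>100)&w
v,u=np.nonzero(m); 
q=np.array([onz('scene',a,b,84)[:2]-[498.3,-15.5] for a,b in zip(u,v)]); r=np.hypot(*q.T); k=r>32
print(m.sum(),k.sum(),'ang of far orange (deck+12)',np.degrees(np.arctan2(q[k].mean(0)[1],q[k].mean(0)[0])),r.max())
E
```

```text
cmd [498.9 -15.3 107. ] 1.4938
cmd [498.9 -15.3  89.6] 1.4938
[498.53180816 -15.62177456  89.59461624] [-2.19762529  1.45311263  3.79141918] [ 0.06037109  0.46075228 -0.02955271] [-1.58627427e-01  3.18439570e-01 -3.89377261e-01  8.62874790e-01
  7.70651192e-05 -8.07892240e-02]
63 9 ang of far orange (deck+12) -155.3221479445915 45.70306832183239
```

```bash
python3 - <<'E'
from meas import *
F=[]
for i in range(6):
    im=manip.camera('scene'); s=manip.observe(); F.append([*s['ft_force'],s['ee_pos'][2]])
print(np.mean(F,0).round(2),np.std(F,0).round(2))
for nm,dz in(('g_scene',0),('h_scene',0)):
    im=cv2.imread(f'pics/{nm}.png').astype(np.float32)
    print(nm)
    for z in range(76,124,2):
        px=np.array([proj('scene',[498.3,-15.5,z])],np.float32); b=[cv2.remap(im,px[:,:1]+o,px[:,1:],cv2.INTER_LINEAR)[0,0].round().astype(int).tolist() for o in(-1,0,1)]; print(z,px[0].round(1),b)
E
```

```text
[-2.09  0.92  3.92 89.64] [0.4  0.21 0.67 0.01]
g_scene
76 [308.1 216. ] [[76, 95, 120], [66, 153, 249], [70, 108, 183]]
78 [308.1 215.5] [[76, 92, 115], [65, 149, 246], [72, 105, 178]]
80 [308.1 215.1] [[76, 90, 110], [64, 145, 244], [74, 103, 173]]
82 [308.2 214.7] [[73, 87, 108], [60, 136, 241], [75, 99, 158]]
84 [308.2 214.2] [[70, 85, 113], [55, 123, 234], [78, 95, 138]]
86 [308.2 213.8] [[68, 81, 109], [52, 106, 205], [80, 91, 123]]
88 [308.2 213.3] [[67, 77, 103], [51, 83, 150], [83, 90, 110]]
90 [308.2 212.9] [[68, 72, 95], [50, 65, 109], [84, 88, 101]]
92 [308.2 212.4] [[68, 71, 97], [58, 67, 105], [78, 84, 103]]
94 [308.3 212. ] [[70, 70, 98], [64, 67, 102], [72, 79, 104]]
96 [308.3 211.6] [[63, 62, 90], [57, 59, 92], [57, 66, 96]]
98 [308.3 211.1] [[57, 55, 81], [49, 50, 83], [43, 53, 87]]
100 [308.3 210.7] [[41, 39, 56], [37, 37, 58], [33, 41, 65]]
102 [308.3 210.2] [[22, 22, 26], [25, 24, 29], [27, 29, 39]]
104 [308.3 209.8] [[14, 14, 13], [18, 17, 15], [22, 22, 24]]
106 [308.4 209.3] [[17, 15, 14], [18, 17, 16], [19, 18, 19]]
108 [308.4 208.9] [[18, 17, 16], [18, 16, 17
[... 1227 characters left out ...]
, [18, 16, 16], [16, 14, 14]]
102 [308.3 210.2] [[19, 17, 18], [20, 18, 18], [16, 14, 15]]
104 [308.3 209.8] [[20, 18, 19], [21, 19, 19], [16, 15, 15]]
106 [308.4 209.3] [[20, 18, 20], [20, 19, 19], [16, 16, 16]]
108 [308.4 208.9] [[20, 18, 20], [19, 19, 19], [17, 17, 17]]
110 [308.4 208.4] [[19, 17, 19], [19, 18, 20], [17, 16, 18]]
112 [308.4 208. ] [[19, 17, 19], [20, 18, 20], [18, 16, 18]]
114 [308.4 207.5] [[19, 17, 18], [18, 17, 19], [17, 16, 18]]
116 [308.5 207.1] [[19, 17, 18], [17, 17, 17], [16, 17, 17]]
118 [308.5 206.6] [[19, 17, 18], [17, 17, 17], [16, 16, 16]]
120 [308.5 206.2] [[18, 16, 18], [17, 16, 18], [15, 15, 16]]
122 [308.5 205.7] [[17, 15, 17], [17, 16, 17], [15, 14, 15]]
```

Call:
jog_arm --plan '[[[0,0,-0.002],[0,0,0],0.8],[[0,0,-0.005],[0,0,0],0.8],[[0,0,-0.008],[0,0,0],0.8],[[0,0,-0.011],[0,0,0],0.8],[[0,0,-0.0135],[0,0,0],0.8],[[0,0,-0.0148],[0,0,0],0.8],[[0,0,-0.015],[0,0,0],0.8],[[0,0,-0.015],[0,0,0],0.8],[[0,0,-0.015],[0,0,0],0.8]]'

```text
time_s: 18.45
ee_pos: [498.5, -15.6, 104.5]
tool_rot: [0.0, 0.039, 0.999, 0.0]
ft_force: [-2.4, 1.0, 2.3]
gripper_width: 29.9
grasp_force: 60.8
```

Call:
jog_arm --plan '[[[0,0,-0.0158],[0,0,0],0.8],[[0,0,-0.0158],[0,0,0],0.8],[[0,0,-0.0158],[0,0,0],0.8]]'

```text
time_s: 18.7
ee_pos: [499.1, -15.8, 120.2]
tool_rot: [0.001, 0.039, 0.999, -0.0]
ft_force: [0.1, -1.0, -3.6]
gripper_width: 29.9
grasp_force: 63.3
```

My slip: that shift was relative, so the lid lifted 15 mm and is now clear of the rim. I'll lower it gently again, shifted 1 mm toward −x, the direction the seated side force pushed.

Call:
jog_arm --plan '[[[0.0005,0,0],[0,0,0],0.8],[[0.001,0,0],[0,0,0],0.8],[[0.001,0,0.001],[0,0,0],0.8],[[0.001,0,0.003],[0,0,0],0.8],[[0.001,0,0.005],[0,0,0],0.8],[[0.001,0,0.007],[0,0,0],0.8],[[0.001,0,0.009],[0,0,0],0.8],[[0.001,0,0.011],[0,0,0],0.8],[[0.001,0,0.0115],[0,0,0],0.8],[[0.001,0,0.0115],[0,0,0],0.8],[[0.001,0,0.0115],[0,0,0],0.8]]'

```text
time_s: 19.62
ee_pos: [497.5, -15.5, 108.9]
tool_rot: [0.0, 0.039, 0.999, 0.0]
ft_force: [-0.6, -0.2, -5.1]
gripper_width: 30.2
grasp_force: 63.3
```

Call:
jog_arm --plan '[[[0,0,0.001],[0,0,0],0.8],[[0,0,0.002],[0,0,0],0.8],[[0,0,0.003],[0,0,0],0.8],[[0,0,0.004],[0,0,0],0.8],[[0,0,0.005],[0,0,0],0.8],[[0,0,0.005],[0,0,0],0.8],[[0,0,0.005],[0,0,0],0.8]]'

```text
time_s: 20.2
ee_pos: [497.6, -15.5, 104.3]
tool_rot: [0.0, 0.039, 0.999, 0.0]
ft_force: [-1.8, 1.0, 1.7]
gripper_width: 30.0
grasp_force: 63.9
```

```bash
python3 - <<'E'
from meas import *
from go import *
done([0,0,-0.015]);done([0,0,-0.0158]);done([0.001,0,0.0115]);done([0,0,0.005])
F=[]
for i in range(4):
    im=manip.camera('scene'); s=manip.observe(); F.append([*s['ft_force'],*s['torque'],*s['ee_pos']])
print(s['time_s'],np.mean(F,0).round(2))
im=cv2.cvtColor(im,cv2.COLOR_BGR2LAB).astype(np.float32); c=np.array([498,-14.5]); a=np.radians(76); s=np.arange(50,78,2.)
for kk in range(4):
    u=np.array([np.cos(a+kk*np.pi/2),np.sin(a+kk*np.pi/2)]); v=np.array([-u[1],u[0]])
    for tt in((-45,-15),(15,45)):
        px=np.array([[proj('scene',[*(c+u*q+v*t),72]) for q in s] for t in np.linspace(*tt,15)],np.float32)
        b=cv2.remap(im[...,1].copy(),px[...,0].copy(),px[...,1].copy(),cv2.INTER_LINEAR).mean(0); print('+y -x -y +x'.split()[kk],tt,b.round().astype(int).tolist())
E
```

```text
cmd [498.9 -15.3 104.6] 1.4938
cmd [498.9 -15.3 120.4] 1.4938
cmd [497.9 -15.2 108.9] 1.4938
cmd [497.9 -15.2 103.9] 1.4938
20.4 [-1.6600e+00  8.0000e-01  2.5500e+00  7.0000e-02  3.2000e-01  1.0000e-02
  4.9764e+02 -1.5500e+01  1.0419e+02]
+y (-45, -15) [124, 123, 123, 123, 123, 124, 127, 131, 134, 135, 135, 135, 135, 135]
+y (15, 45) [111, 111, 112, 112, 113, 117, 125, 134, 140, 141, 141, 140, 140, 140]
-x (-45, -15) [110, 110, 110, 111, 111, 111, 111, 112, 115, 121, 126, 126, 121, 116]
-x (15, 45) [110, 110, 110, 111, 111, 111, 111, 112, 116, 121, 125, 125, 119, 115]
-y (-45, -15) [110, 110, 111, 112, 113, 113, 115, 119, 125, 128, 126, 122, 120, 122]
-y (15, 45) [119, 119, 119, 119, 119, 119, 120, 123, 127, 128, 126, 123, 122, 125]
+x (-45, -15) [119, 119, 120, 123, 128, 133, 136, 139, 140, 140, 140, 140, 140, 140]
+x (15, 45) [129, 129, 128, 128, 129, 129, 129, 129, 129, 129, 129, 129, 129, 129]
```

Call:
jog_arm --plan '[[[0,0,0.001],[0,0,0],0.8],[[0,0,0.0025],[0,0,0],0.8],[[0,0,0.0045],[0,0,0],0.8],[[0,0,0.0065],[0,0,0],0.8],[[0,0,0.0085],[0,0,0],0.8],[[0,0,0.0105],[0,0,0],0.8],[[0,0,0.012],[0,0,0],0.8],[[0,0,0.0135],[0,0,0],0.8],[[0,0,0.0142],[0,0,0],0.8],[[0,0,0.0143],[0,0,0],0.8],[[0,0,0.0143],[0,0,0],0.8],[[0,0,0.0143],[0,0,0],0.8]]'

```text
time_s: 21.4
ee_pos: [497.6, -15.5, 89.7]
tool_rot: [0.0, 0.039, 0.999, 0.0]
ft_force: [-1.7, 0.1, 3.8]
gripper_width: 30.0
grasp_force: 64.1
```

Call:
jog_arm --plan '[[[0,0,0],[0,0,0.02],0.8],[[0,0,0],[0,0,0.06],0.8],[[0,0,0],[0,0,0.11],0.8],[[0,0,0],[0,0,0.17],0.8],[[0,0,0],[0,0,0.23],0.8],[[0,0,0],[0,0,0.29],0.8],[[0,0,0],[0,0,0.35],0.8],[[0,0,0],[0,0,0.41],0.8],[[0,0,0],[0,0,0.47],0.8],[[0,0,0],[0,0,0.53],0.8],[[0,0,0],[0,0,0.59],0.8],[[0,0,0],[0,0,0.65],0.8],[[0,0,0],[0,0,0.7],0.8],[[0,0,0],[0,0,0.7],0.8]]'

```text
time_s: 22.57
ee_pos: [497.2, -16.4, 89.7]
tool_rot: [0.0, 0.38, 0.925, -0.001]
ft_force: [-2.4, -2.1, 4.9]
gripper_width: 29.9
grasp_force: 64.6
```

```bash
cat > st.py <<'E'
from meas import *
F=[]
for i in range(3):
    im=manip.camera('scene'); s=manip.observe(); F.append([*s['ft_force'],*s['torque'],*s['ee_pos']])
print(s['time_s'],np.mean(F,0).round(3),'phi',s['joints'][0]-s['joints'][5]+np.pi/2,'grip',s['gripper_width'],s['grasp_force'])
h=hs('',im); p=proj('scene',[498,-15,90]).round().astype(int); m=(h[...,0]<15)&(h[...,1]>150)&(h[...,2]>90)&win(h.shape,p[0]-25,p[1]-20,p[0]+25,p[1]+25)
v,u=np.nonzero(m); q=np.array([onz('scene',a,b,90)[:2]-[497.6,-15.5] for a,b in zip(u,v)]); r=np.hypot(*q.T); k=r>32
print('orange',m.sum(),k.sum(),'tab ang deg',np.degrees(np.arctan2(q[k].mean(0)[1],q[k].mean(0)[0])).round(1) if k.any() else None)
E
python3 st.py
```

```text
22.7167 [-2.3410e+00 -2.4470e+00  5.3330e+00 -4.7600e-01  5.0200e-01  1.6000e-02
  4.9724e+02 -1.6366e+01  8.9669e+01] phi 0.7932072019636978 grip 29.6174103362123 64.49289552596497
orange 61 17 tab ang deg -166.8
```

Call:
jog_arm --plan '[[[0,0,0],[0,0,0.03],0.8],[[0,0,0],[0,0,0.07],0.8],[[0,0,0],[0,0,0.12],0.8],[[0,0,0],[0,0,0.17],0.8],[[0,0,0],[0,0,0.22],0.8],[[0,0,0],[0,0,0.27],0.8],[[0,0,0],[0,0,0.32],0.8],[[0,0,0],[0,0,0.37],0.8],[[0,0,0],[0,0,0.42],0.8],[[0,0,0],[0,0,0.47],0.8],[[0,0,0],[0,0,0.52],0.8],[[0,0,0],[0,0,0.55],0.8],[[0,0,0],[0,0,0.55],0.8]]'

```text
time_s: 23.8
ee_pos: [496.5, -16.8, 89.6]
tool_rot: [0.0, 0.617, 0.787, -0.002]
ft_force: [-3.6, -4.1, 6.2]
gripper_width: 29.9
grasp_force: 65.0
```

```bash
python3 st.py
```

```text
23.95 [-4.14800e+00 -3.28600e+00  6.40200e+00 -6.94000e-01  7.66000e-01
  1.50000e-02  4.96525e+02 -1.67210e+01  8.95690e+01] phi 0.24301365184794688 grip 29.69226172919932 64.9819167888063
orange 78 27 tab ang deg 166.8
```

Call:
jog_arm --plan '[[[0,0,0],[0,0,0.03],0.8],[[0,0,0],[0,0,0.07],0.8],[[0,0,0],[0,0,0.11],0.8],[[0,0,0],[0,0,0.15],0.8],[[0,0,0],[0,0,0.19],0.8],[[0,0,0],[0,0,0.23],0.8],[[0,0,0],[0,0,0.25],0.8],[[0,0,0],[0,0,0.25],0.8]]'

```text
time_s: 24.62
ee_pos: [497.2, -16.0, 89.6]
tool_rot: [0.0, 0.709, 0.705, -0.001]
ft_force: [-2.7, -2.0, 4.6]
gripper_width: 29.9
grasp_force: 67.4
```

```bash
python3 st.py
```

```text
24.7667 [-2.31400e+00 -1.86700e+00  5.24700e+00 -3.82000e-01  5.27000e-01
  1.79000e-01  4.97222e+02 -1.60320e+01  8.96350e+01] phi -0.005972908692008616 grip 29.922928089402095 67.29786692347261
orange 86 31 tab ang deg 151.1
```

Call:
jog_arm --plan '[[[0,0,0],[0,0,0.02],0.8],[[0,0,0],[0,0,0.05],0.8],[[0,0,0],[0,0,0.05],0.8],[[0,0,0],[0,0,0.05],0.8]]'

```text
time_s: 25.1
ee_pos: [497.0, -16.3, 89.7]
tool_rot: [0.0, 0.726, 0.687, -0.001]
ft_force: [-3.3, -2.5, 5.9]
gripper_width: 30.0
grasp_force: 71.0
```

```bash
python3 st.py
```

```text
25.25 [-2.91700e+00 -2.65000e+00  6.25200e+00 -5.61000e-01  6.20000e-01
  4.31000e-01  4.97077e+02 -1.62810e+01  8.96620e+01] phi -0.05526032042997642 grip 29.96169771105078 71.00412853833404
orange 86 31 tab ang deg 149.6
```

Call:
jog_arm --plan '[[[0,0,0],[0,0,0.02],0.8],[[0,0,0],[0,0,0.05],0.8],[[0,0,0],[0,0,0.05],0.8],[[0,0,0],[0,0,0.05],0.8]]'

```text
time_s: 25.58
ee_pos: [496.8, -16.6, 89.7]
tool_rot: [0.001, 0.743, 0.669, -0.001]
ft_force: [-4.3, -3.4, 5.9]
gripper_width: 30.2
grasp_force: 75.3
```

```bash
python3 st.py
```

```text
25.7333 [ -4.234  -3.844   6.35   -0.839   0.734   0.727 496.8   -16.591  89.68 ] phi -0.10448701522978077 grip 30.073830600807145 75.26439954774105
orange 84 31 tab ang deg 149.6
```

The stop is reached: the torque climbs while the tab stays still at about 149.6°. I'll ease the excess torque slightly and check the lid and bystanders.

Call:
jog_arm --plan '[[[0,0,0],[0,0,-0.02],0.8],[[0,0,0],[0,0,-0.04],0.8],[[0,0,0],[0,0,-0.04],0.8],[[0,0,0],[0,0,-0.04],0.8]]'

```text
time_s: 26.07
ee_pos: [497.0, -16.3, 89.7]
tool_rot: [0.0, 0.73, 0.684, -0.001]
ft_force: [-3.1, -2.4, 5.7]
gripper_width: 30.0
grasp_force: 71.5
```

```bash
python3 st.py; python3 - <<'E'
from meas import *
raw=manip.camera('scene'); cv2.imwrite('pics/z.png',raw)
im=cv2.cvtColor(raw,cv2.COLOR_BGR2LAB).astype(np.float32); c=np.array([498,-14.5]); a=np.radians(76); s=np.arange(50,78,2.)
for kk in range(4):
    u=np.array([np.cos(a+kk*np.pi/2),np.sin(a+kk*np.pi/2)]); v=np.array([-u[1],u[0]])
    for tt in((-45,-15),(15,45)):
        px=np.array([[proj('scene',[*(c+u*q+v*t),72]) for q in s] for t in np.linspace(*tt,15)],np.float32)
        b=cv2.remap(im[...,1].copy(),px[...,0].copy(),px[...,1].copy(),cv2.INTER_LINEAR).mean(0); print('+y -x -y +x'.split()[kk],tt,b.round().astype(int).tolist())
# bystanders unmoved: difference to first picture
d=cv2.absdiff(raw,cv2.imread('pics/scene0.png')).max(2)>60; n,l,st,ce=cv2.connectedComponentsWithStats(d.astype(np.uint8)); print([(st[i,4],ce[i].round().tolist()) for i in range(1,n) if st[i,4]>25])
E
```

```text
26.2167 [ -3.643  -2.663   5.948  -0.656   0.635   0.537 497.016 -16.345  89.682] phi -0.06500939064563571 grip 29.72218133747927 71.47403523747926
orange 86 31 tab ang deg 149.6
+y (-45, -15) [128, 128, 128, 128, 127, 127, 128, 130, 131, 132, 133, 133, 133, 134]
+y (15, 45) [110, 110, 111, 111, 112, 113, 117, 125, 134, 139, 140, 140, 139, 139]
-x (-45, -15) [110, 110, 111, 111, 111, 111, 112, 115, 121, 127, 129, 126, 121, 115]
-x (15, 45) [115, 113, 112, 111, 111, 111, 111, 112, 116, 122, 126, 124, 118, 114]
-y (-45, -15) [110, 111, 113, 113, 114, 116, 121, 126, 129, 130, 126, 121, 119, 121]
-y (15, 45) [120, 120, 119, 119, 119, 119, 121, 124, 127, 128, 126, 123, 122, 125]
+x (-45, -15) [119, 119, 120, 122, 127, 132, 137, 140, 140, 140, 140, 140, 140, 140]
+x (15, 45) [129, 128, 127, 126, 125, 125, 127, 129, 131, 131, 131, 131, 131, 131]
[(np.int32(7716), [231.0, 114.0]), (np.int32(478), [56.0, 66.0]), (np.int32(4626), [101.0, 109.0]), (np.int32(36), [103.0, 66.0]), (np.int32(51), [171.0, 112.0]), (np.int32(31), [188.0, 124.0]), (np.int32(32), [301.0, 135.0]), (np.int32(66), [303.0, 176.0]), (np.int32(1173), [115.0, 196.0]), (np.int32(546), [229.0, 206.0]), (np.int32(855), [309.0, 217.0]), (np.int32(876), [176.0, 228.0]), (np.int32(45), [102.0, 215.0]), (np.int32(292), [119.0, 257.0]), (np.int32(4593), [180.0, 321.0]), (np.int32(1940), [326.0, 259.0]), (np.int32(191), [248.0, 253.0]), (np.int32(531), [378.0, 260.0]), (np.int32(30), [186.0, 258.0]), (np.int32(139), [230.0, 278.0]), (np.int32(89), [198.0, 275.0]), (np.int32(534), [262.0, 309.0]), (np.int32(353), [269.0, 353.0])]
```

```bash
python3 -c "
from cell import manip
print(manip.hand_in())"
```

```text
the job is handed in; nothing more can be done
None
```

I handed the job in at 26 s: the plate lies flat in the box, the lid is on, the plunger is held about 16 mm down at its mark, and the cam lever is at its stop. The plunger depth comes from arm height and force readings, as I could not see the red ring directly. The turn twisted the lid about 1.5° within its play, and a mistyped move lifted the lid off once before I lowered it again. I saw no sign of bystanders moving, but only compared before and after pictures roughly.

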